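Load a counting slide under the stage clip

TASK

Load the counting slide on the lit microscope stage: with one fingertip hold the heel of the spring clip down so that its nose stays lifted, and meanwhile with the other fingertip push the slide beneath the nose until its long edge is fully home against both stop pins. Then let go so that the clip comes down and holds the slide there. Only press and push: do not pick up or tip the slide, and leave the jars, bottle and box around the stage alone.

Things in the scene. Friction and masses are not known exactly. Their poses are not given: they have to be found in the camera images.
- stage: Microscope light base fixed to the bench: white box 200 mm (its x) by 180 mm (y), with a flat black plate (186 x 166 mm) on it whose top is 34 mm above the bench. Origin: centre of its underside, at bench height; z up; x points from the front edge towards the clip, the way the slide is pushed. A lit white window, 16 x 66 mm, flush, long along y, is centred on it.
- stage_home (a point): Middle of the lit window, on top of the plate above the stage's origin, 34 mm above the bench, with the stage's axes. The slide is home when its centre is over this point in x and its long sides lie along y; its centre may be up to 14 mm to either side in y.
- stop_pins (a point): Point on the plate midway between two upright steel stop pins, 6 mm in diameter and 4.5 mm high, axes like the stage's. The pins stand 24 mm to either side in y; this point is on the line of their front faces, 14 mm from stage_home in x. The clip lies between the pins, along the stage's x.
- clip_hinge (a point): Hinge of the clip, 2 mm above the plate, x = +32 mm, y = 0 on the stage, with the stage's axes. It lies between two fixed ears 5.5 mm high, which span 3 mm before and behind it and end 11 mm to either side. The spring always closes the clip: moment 0.03 N m at rest, 0.07 N m at the end of travel, so about 3.5 N holds the heel down 20 mm behind the hinge.
- clip (a joint): Angle of the steel spring clip about its hinge (axis along the stage's y), rad. 0: at rest, nose 1 mm above the plate, where it blocks the slide. It grows as the heel is pressed: nose underside 4 mm above the plate at 0.13, 6 at 0.22, 8 at 0.30, 12 at 0.50, the end of travel, with the heel flat on the plate (its top 1.5 mm above the plate). About 0.17 with the nose resting on the slide.
- clip_nose (a point): Middle of the underside of the clip's rounded nose, 24 mm in front of the hinge (x = +8 mm on the stage at rest). The nose is 14 mm wide in y; the spring leaf between nose and hinge is arched up to 8.5 mm above the plate at rest.
- clip_heel (a point): Point on the top face of the clip's heel, 20 mm behind the hinge. The heel is a flat steel tab 22 mm wide (y), 1.5 mm thick, from 5 to 36 mm behind the hinge. At rest it slopes up away from the hinge by 0.50 rad (its end 19 mm above the plate); fully pressed it lies level on the plate. At rest this point is at x = +49 mm on the stage, 11 mm above the plate.
- slide_center (a point): Centre (half-way up) of the loose counting slide: flat clear blue-green acrylic plate 76 mm long (its y), 28 mm wide (x), 5 mm thick, about 20 g, with two ruled grids and white ends. It starts flat on the plate in front of the clip, 18 to 34 mm short of home, up to 7 mm to either side, turned up to 0.25 rad.
- stain_jar: Loose bystander: violet jar with red lid, 46 mm in diameter, 58 mm high; origin at the centre of its underside. Do not disturb.
- dropper: Loose bystander: amber bottle with white cap, 34 mm in diameter, 78 mm high; origin at the centre of its underside. Do not disturb.
- blue_pot: Loose bystander: clear pot with blue lid, 42 mm in diameter, 46 mm high; origin at the centre of its underside. Do not disturb.
- cover_box: Loose bystander: red box 45 x 65 mm, 22 mm high; origin at the centre of its underside. Do not disturb.
Things that resemble listed ones, but are neither listed nor needed, are in the scene too. Of the things like the part that bears slide_center, leave any that is orange or purple; of the rest the smaller one is meant.

How it is judged:
By the outcome, as a careful person would: the job done as asked, in the order asked, and still so for the second after the job is handed in, with the robot touching nothing.
It also fails if it takes over 45 s, if anything falls off the work surface, if the arm or the gripper's body presses on something with over 40 N, if the wrist force passes 120 N, or if a joint passes its speed limit or range.

ROBOT

A 6-joint arm with a two-finger parallel gripper is mounted at the origin on the work surface. World frame = base frame: x ahead of the robot, y to its left, z up, the work surface at z = 0. Lengths are in m, angles in rad, forces in N, time in s.
With the tool pointing down it reaches from about 0.375 to 0.9 m from the base axis. Payload 3.1 kg.
Tool frame: the origin (TCP) lies at the very end of the fingers, on their centre line; the grasp point (between the pads) lies 19 mm behind it (manip.grasp_offset is the distance from the TCP to the grasp point, in m); y points along the fingers, z is the direction in which the jaws open and shut, and the axes are right-handed (so a half turn about y gives the same grasp; the last joint's range is limited). The gripper opens to 85 mm and grips with 20 to 120 N. Pads are 22 mm wide; open, the fingers measure 114 mm over their backs; the gripper's body (76 mm by 85 mm) begins 54 mm behind the grasp point. The pads swing forward as they close: fully open they stand 13 mm farther back than shut.
Start: joints at [-1.464, 0.527, 1.433, -0, 1.181, -0.178], TCP at [0.176, -0.6, 0.231] pointing down, gripper open.
Joint ranges: [-3.08, 3.08], [-0.75, 2.2], [0.22, 2.44], [-1.43, 4.57], [0, 2.65], [-2.85, 2.85]. Speed limits (rad/s): [2.79, 2.79, 3.14, 3.14, 3.14, 3.14].

INTERFACE

Orientations are given as a unit quaternion [x, y, z, w].
In Python, from station import manip gives the robot as it stands.
- The arm moves only by the tool apply_moves, never from a script. Its argument "motion" is a list of rows, each a list of 5 numbers: the finger opening in mm, from 0 to 85.4, then the shift along the tool's x, y, z in units of 30 mm (1.0 is 30 mm), then the turn about the tool's y in units of 10 degrees (1.0 is 10 degrees). In form: [[fingers, x, y, z, twist], ...]. A call has 1 to 12 rows; each row is the pose to reach, as a shift and turn from the pose commanded when the call began, along the tool's axes at that moment; what a row does not reach only later rows make up. A row lasts 1/8 s, in which the tool goes at most 62.5 mm and 10.7 degrees, less where a joint would pass 70% of its speed; a pose out of reach is approached as far as the arm can. A call with a gripper value outside its range is refused whole. The fingers move at their own pace and stop on an object; "squeeze" is the grip in N (left out, the last holds). Time passes only in rows, so rows that repeat a pose let the fingers close. It gives the time, the measured TCP pose, the force and the opening at its end, in the units of the state.
- manip.sense(): the state, without advancing time (a new reading comes with each control period).
- manip.snapshot(name): name is "scene" or "side" or "wrist"; returns the picture (384x512x3 uint8, red, green, blue); there is no depth.
- manip.get_calibration(name): a dict with "intrinsics" (3x3 intrinsics, pixels), "dist_coeffs" ([k1, k2, p1, p2, k3] as OpenCV has them; the pictures are not rectified), "extrinsics" (4x4, takes a point from camera to world coordinates). Camera axes: x right, y up, looking along -z (the intrinsics and any distortion apply to the point x, -y, -z); pixel columns grow to the right and rows downward; lengths in m; the calibration is good to about 2 mm. A picture is of the moment at which its call begins: read the wrist's pose just before it. get_calibration takes no time and is no camera call; for the wrist camera it gives the pose at the moment of the call.
- manip.sign_off(): hands the job in, once; it reports no verdict.
The state is a dict: "t": time; "q": joint angles; "qd": joint speeds; "tau": joint torques, N m; "tcp_pos": TCP position; "tool_rot": TCP orientation; "force": force on the tool from outside, world axes, zero at the start; "ft_torque": the same for the moment, N m; "finger_gap": opening from 0.0 (shut) to 1.0 (fully open).
Only numpy, scipy, OpenCV 4.12 (cv2) and the standard library are available. Lean on these libraries where they do the work, as an engineer would, in place of code of your own. Each camera call takes 0.05 s, during which the arm holds its last target.

## Working session

There is one attempt and no reset: what is moved stays moved. The work goes in short steps, Python scripts to look and compute and a tool call to move; the robot and the scene stay as the last step left them, time stands still between calls to the robot, and variables do not carry over. Pictures are saved under pics/ and viewed, and the job is handed in when it is done.

Besides the shell and the picture viewer there is one more tool, called by a JSON object that holds its "fn" and its "kwargs", one argument or row to a line. apply_moves: Moves the arm, as the interface text tells. Its arguments: {"type":"object","properties":{"motion":{"type":"array"},"squeeze":{"type":"number"}},"required":["motion"]}

```bash
ls; mkdir -p pics
python3 - <<'E'
from station import manip
import cv2
s=manip.sense()
print(s)
for n in ["scene","side","wrist"]:
    c=manip.get_calibration(n)
    im=manip.snapshot(n)
    cv2.imwrite(f"pics/{n}0.png",cv2.cvtColor(im,cv2.COLOR_RGB2BGR))
    print(n,c)
E
```

```text
pics
{'t': 0.0, 'q': array([-1.46450545e+00,  5.28439983e-01,  1.43390845e+00, -2.73107274e-06,
        1.18137821e+00, -1.78493985e-01]), 'qd': array([-0.00090756, -0.00047902, -0.00105163, -0.00025754, -0.00089155,
       -0.00028267]), 'tau': array([-4.68379221e-04, -4.42357349e+01, -1.78024077e+01, -2.49150871e-04,
        8.41291447e-03,  8.36382750e-07]), 'tcp_pos': array([ 0.17554875, -0.59909763,  0.23034774]), 'tool_rot': array([-0.10032072,  0.70070395, -0.69919591,  0.1003734 ]), 'force': array([-0.25981349, -0.02825816,  0.72552633]), 'ft_torque': array([-0.00868524, -0.03245169, -0.01973686]), 'finger_gap': 0.9972981060053178}
scene {'intrinsics': array([[378.13207742,   0.        , 247.54218672],
       [  0.        , 378.13207742, 189.57452827],
       [  0.        ,   0.        ,   1.        ]]), 'dist_coeffs': array([0.0261316, 0.       , 0.       , 0.       , 0.       ]), 'extrinsics': array([[-0.45263069, -0.73437802,  0.50578096,  0.99228906],
       [ 0.89162388, -0.36542647,  0.26733939,  0.28622603],
       [-0.01150242,  0.57197239,  0.82019222,  0.77388715],

[... 391 characters left out ...]

       [-0.28884663,  0.67419145, -0.67973047, -0.61215374],
       [ 0.00782388,  0.71163226,  0.70250858,  0.74564683],
       [ 0.        ,  0.        ,  0.        ,  1.        ]])}
wrist {'intrinsics': array([[324.38505231,   0.        , 250.9771503 ],
       [  0.        , 324.38505231, 190.40588537],
       [  0.        ,   0.        ,   1.        ]]), 'dist_coeffs': array([0.0283824, 0.       , 0.       , 0.       , 0.       ]), 'extrinsics': array([[ 0.28140295,  0.92322304,  0.26167076,  0.24088121],
       [-0.95958746,  0.27132603,  0.07465985, -0.57895641],
       [-0.0020704 , -0.27210548,  0.9622652 ,  0.37268823],
       [ 0.        ,  0.        ,  0.        ,  1.        ]])}
```

View pics/scene0.png

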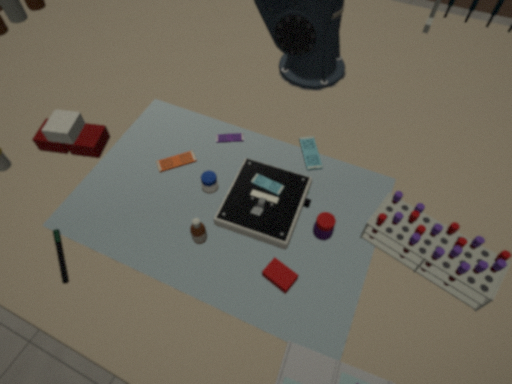

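View pics/side0.png

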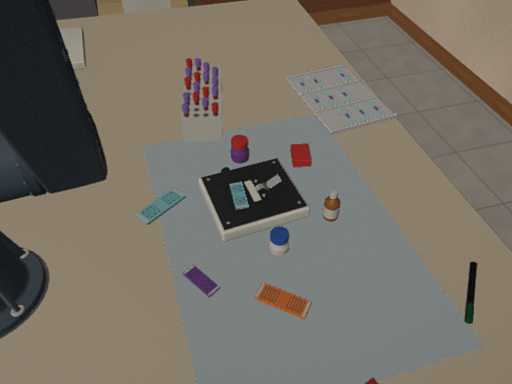

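View pics/wrist0.png

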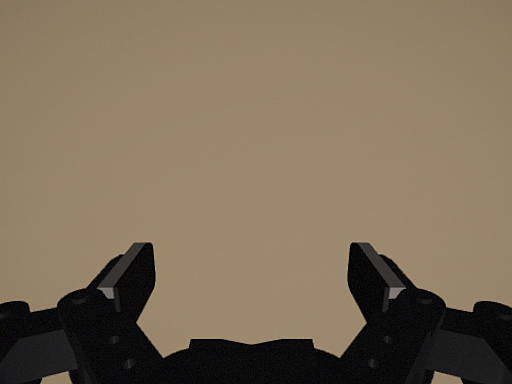

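The slide on the stage is teal, at scene (267,184) and side (239,195). The larger teal decoy lies off the stage at scene (310,153). Next I'll zoom in and measure.

```bash
cat > h.py <<'E'
import numpy as np, cv2
from station import manip
def rays(c,uv):
    uv=np.asarray(uv,float).reshape(-1,1,2)
    n=cv2.undistortPoints(uv,c["intrinsics"],c["dist_coeffs"]).reshape(-1,2)
    d=np.c_[n[:,0],-n[:,1],-np.ones(len(n))]
    E=c["extrinsics"]; return E[:3,3],d@E[:3,:3].T
def onplane(c,uv,z):
    o,d=rays(c,uv); return o+d*((z-o[2])/d[:,2])[:,None]
def proj(c,P):
    E=c["extrinsics"];p=(np.atleast_2d(P)-E[:3,3])@E[:3,:3]
    p=p*[1,-1,-1]
    return cv2.projectPoints(p,np.zeros(3),np.zeros(3),c["intrinsics"],c["dist_coeffs"])[0].reshape(-1,2)
E
python3 - <<'E'
import cv2
a=cv2.imread("pics/scene0.png")[145:255,200:330]
cv2.imwrite("pics/sc_z.png",cv2.resize(a,None,fx=6,fy=5.4,interpolation=cv2.INTER_CUBIC))
a=cv2.imread("pics/side0.png")[150:245,190:315]
cv2.imwrite("pics/si_z.png",cv2.resize(a,None,fx=6,fy=6,interpolation=cv2.INTER_CUBIC))
E
```

```text
(no output)
```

View pics/sc_z.png

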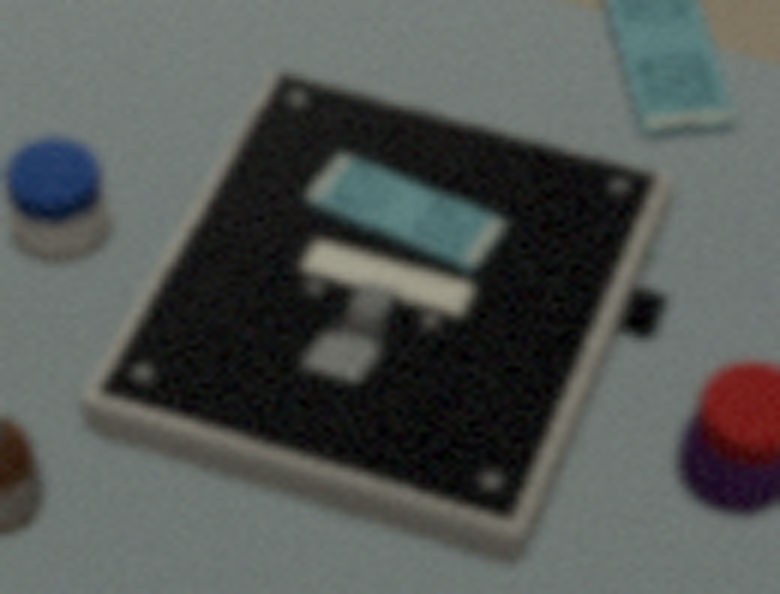

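View pics/si_z.png

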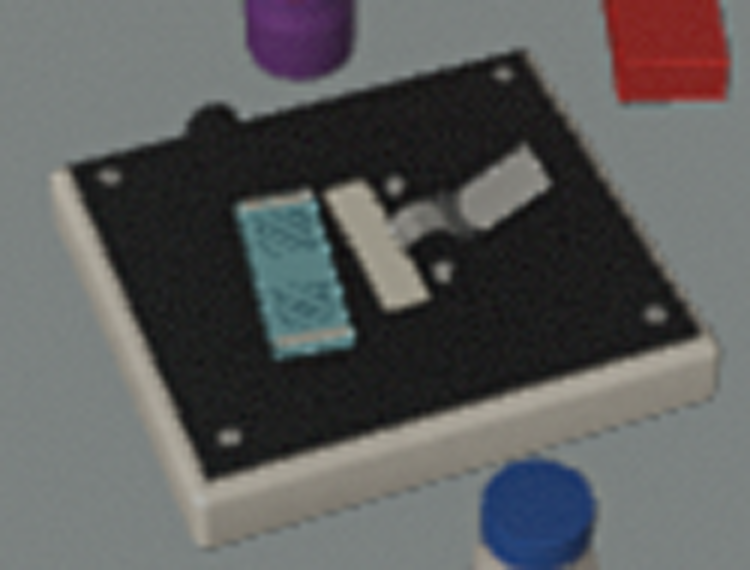

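```bash
cat > m1.py <<'E'
from h import *
from scipy.optimize import least_squares
cs=manip.get_calibration("scene"); cd=manip.get_calibration("side")
S=lambda p:[200+(p[0]+.5)/6-.5,145+(p[1]+.5)/5.4-.5]
D=lambda p:[190+(p[0]+.5)/6-.5,150+(p[1]+.5)/6-.5]
# order: front = slide side. model pts (x,y): front-left(+y)?, ...
sc=[S(p) for p in [(283,73),(655,178),(515,515),(105,393)]]
sd=[D(p) for p in [(210,480),(78,168),(523,52),(700,335)]]
scw=[S(p) for p in [(315,238),(476,285),(460,319),(300,274)]]
sdw=[D(p) for p in [(387,311),(327,191),(365,180),(430,297)]]
for n,c,u in [("sc",cs,sc),("sd",cd,sd),("scw",cs,scw),("sdw",cd,sdw)]:
    P=onplane(c,u,.034); print(n,P.round(4)[:,:2].tolist(), np.linalg.norm(np.diff(P[[0,1,2,3,0]],axis=0),axis=1).round(4), P.mean(0).round(4))
    f=(P[2]+P[3]-P[0]-P[1])/2; print(np.arctan2(f[1],f[0]))
for n,c,u in [("sl sc",cs,[S(p) for p in [(343,150),(510,218),(470,272),(303,200)]]),("sl sd",cd,[D(p) for p in [(277,350),(235,203),(312,187),(355,335)]])]:
    P=onplane(c,u,.0385); print(n,P.round(4)[:,:2].tolist(), np.linalg.norm(np.diff(P[[0,1,2,3,0]],axis=0),axis=1).round(4), P.mean(0).round(4))
    f=(P[2]+P[3]-P[0]-P[1])/2; print(np.arctan2(f[1],f[0]))
E
python3 m1.py
```

```text
sc [[0.4503, -0.0007], [0.4379, 0.1622], [0.6186, 0.1795], [0.6355, 0.018]] [0.1634 0.1815 0.1624 0.1861] [0.5356 0.0898 0.034 ]
0.09796551588882865
sd [[0.4509, -0.0062], [0.4389, 0.158], [0.6201, 0.1749], [0.6331, 0.0106]] [0.1646 0.182  0.1648 0.1829] [0.5357 0.0843 0.034 ]
0.09246439935037884
scw [[0.5288, 0.0536], [0.5231, 0.1211], [0.5419, 0.1228], [0.5487, 0.0569]] [0.0678 0.0189 0.0663 0.0201] [0.5356 0.0886 0.034 ]
0.12796911405386027
sdw [[0.5298, 0.0532], [0.5254, 0.1196], [0.5406, 0.1214], [0.5465, 0.0556]] [0.0665 0.0153 0.066  0.0169] [0.5355 0.0875 0.034 ]
0.1302860724098067
sl sc [[0.483, 0.0435], [0.4874, 0.1196], [0.5208, 0.1173], [0.5153, 0.0415]] [0.0763 0.0335 0.076  0.0324] [0.5016 0.0805 0.0385]
-0.06660306840830396
sl sd [[0.4864, 0.0416], [0.49, 0.1182], [0.5194, 0.1186], [0.5146, 0.0409]] [0.0767 0.0295 0.0779 0.0281] [0.5026 0.0798 0.0385]
-0.006078728524791081
```

```bash
cat >> h.py <<'E'
from scipy.spatial.transform import Rotation as R
def tool(s=None):
    s=s or manip.sense(); return s["tcp_pos"],R.from_quat(s["tool_rot"]).as_matrix()
E
python3 - <<'E'
from h import *
s=manip.sense();p,M=tool(s);print(M.round(3))
c=manip.get_calibration("wrist");print((M.T@(c["extrinsics"][:3,3]-p)).round(4)); print((M.T@c["extrinsics"][:3,:3]).round(3))
for sgn in (1,-1):
    z=sgn*np.array([np.cos(.1),np.sin(.1),0]); t=M.T@z
    print(sgn,"twist about y deg",np.degrees(np.arctan2(t[0],t[2])))
d=M.T@(np.array([.535,.087,.231])-p); print(d/0.03)
E
```

```text
[[-0.96  -0.     0.281]
 [-0.281  0.002 -0.96 ]
 [-0.    -1.    -0.002]]
[-0.0684 -0.1422 -0.0013]
[[-0.    -0.962 -0.272]
 [ 0.     0.272 -0.962]
 [ 1.    -0.    -0.   ]]
1 twist about y deg -79.40858317114734
-1 twist about y deg 100.59141682885267
[-17.92618691   0.02111244 -18.58640343]
```

Run:
```python
from h import *
p,M=tool()
print(M.T@(np.array([.537,.067,.15])-p)/0.03)
```

```text
[-17.80204365   2.71996582 -17.92332895]
```

{"fn": "apply_moves", "kwargs": {
  "motion": [
    [85, -17.8, 1.0, -17.9, -7.94],
    [85, -17.8, 1.0, -17.9, -7.94],
    [85, -17.8, 1.0, -17.9, -7.94],
    [85, -17.8, 1.0, -17.9, -7.94],
    [85, -17.8, 1.0, -17.9, -7.94],
    [85, -17.8, 1.0, -17.9, -7.94],
    [85, -17.8, 1.0, -17.9, -7.94],
    [85, -17.8, 2.72, -17.9, -7.94],
    [85, -17.8, 2.72, -17.9, -7.94],
    [85, -17.8, 2.72, -17.9, -7.94],
    [85, -17.8, 2.72, -17.9, -7.94],
    [85, -17.8, 2.72, -17.9, -7.94]
  ]
}}

```text
t: 1.65
tcp_pos: [0.5315, 0.0555, 0.152]
tool_rot: [0.524, -0.474, 0.474, -0.524]
force: [0.2, -0.1, 0.4]
finger_gap: 0.994
```

{"fn": "apply_moves", "kwargs": {
  "motion": [
    [85, 0, 0, 0, 0],
    [85, 0, 0, 0, 0]
  ]
}}

```text
t: 1.9
tcp_pos: [0.53, 0.0535, 0.1521]
tool_rot: [0.525, -0.474, 0.474, -0.524]
force: [-0.6, -1.0, 0.0]
finger_gap: 0.989
```

Run:
```python
from h import *
s=manip.sense();p,M=tool(s);print(p,M.round(3),s["force"],s["q"].round(2))
c=manip.get_calibration("wrist")
im=manip.snapshot("wrist");np.save("w1.npy",im);np.savez("w1c.npz",**c)
cv2.imwrite("pics/w1.png",cv2.cvtColor(cv2.resize(im,None,fx=1.5,fy=1.5,interpolation=cv2.INTER_CUBIC),cv2.COLOR_RGB2BGR))
```

```text
[0.52999614 0.05354626 0.15213356] [[ 0.101 -0.001  0.995]
 [-0.995 -0.     0.101]
 [ 0.    -1.    -0.001]] [-0.56760099 -0.95095287  0.03969976] [-0.11  0.52  1.74 -0.    0.89 -0.21]
```

View pics/w1.png

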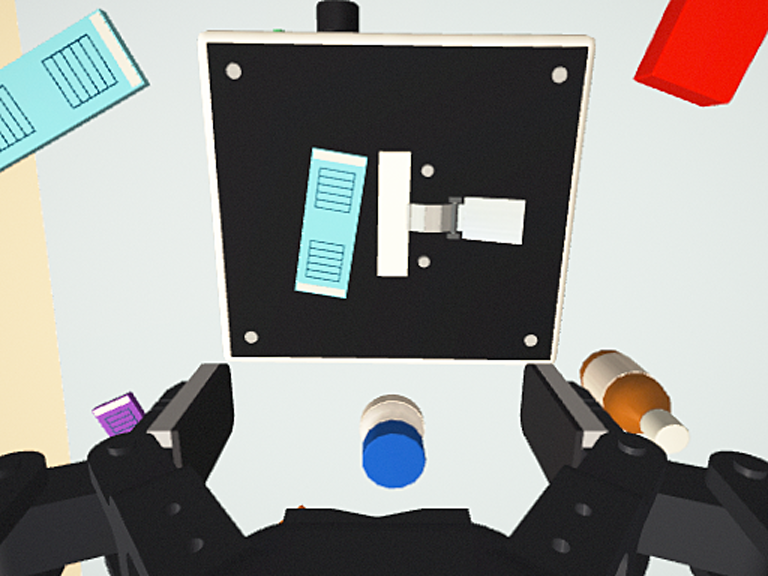

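```bash
cat > m2.py <<'E'
from h import *
from scipy.optimize import least_squares
c=dict(np.load("w1c.npz")); im=np.load("w1.npy")
Z=lambda a:(np.array(a,float)+.5)/1.5-.5
pl=Z([(208,43),(589,46),(552,357),(231,355)]); wi=Z([(378,151),(411,151),(408,276),(377,276)])
pins=Z([(428,170.5),(424,261.5)])
def rect(a,b): return np.array([[-a,b],[a,b],[a,-b],[-a,-b]])/2
mp=rect(.186,.166);mw=rect(.016,.066);mpin=np.array([[.017,.024],[.017,-.024]])
def tf(q,m): cc,s=np.cos(q[2]),np.sin(q[2]); return m@np.array([[cc,s],[-s,cc]])+q[:2]
def res(q):
    r=[]
    for m,u,z in((mp,pl,.034),(mw,wi,.034),(mpin,pins,.0385)):
        r.append((proj(c,np.c_[tf(q,m),np.full(len(m),z)])-u).ravel())
    return np.concatenate(r)
o=least_squares(res,[.535,.087,.1]); print(o.x, res(o.x).round(1))
sl=Z([(313,148),(367,156),(346,298),(295,290)])
ms=rect(.028,.076)
o2=least_squares(lambda q:(proj(c,np.c_[tf(q,ms),np.full(4,.039)])-sl).ravel(),[.5,.08,0]); print(o2.x,o2.fun.round(1))
q=o.x;cc,s=np.cos(q[2]),np.sin(q[2]);Rw=np.array([[cc,s],[-s,cc]])
print("slide in stage mm",Rw@(o2.x[:2]-q[:2])*1e3, o2.x[2]-q[2])
print("slide corners in stage",((tf(o2.x,ms)-q[:2])@Rw.T*1e3).round(1).tolist())
p,M=tool(); print("tcp in stage",Rw@(p[:2]-q[:2])*1e3,"tool z yaw-stage",np.arctan2(M[1,2],M[0,2])-q[2])
E
python3 m2.py
```

```text
[0.53453782 0.08965379 0.09200035] [-2.3 -1.4  0.8 -1.1 -0.   2.4 -0.3  1.7  1.1  0.2 -0.2  0.4 -0.5 -0.2
  0.8 -0.4  0.2 -0.3  0.6  0.2]
[ 0.50139875  0.08152479 -0.05952008] [-0.4 -0.5  0.3  0.4 -0.   0.   0.2  0.1]
slide in stage mm [-33.74573998  -5.05011025] -0.15152042802362323
slide corners in stage [[-41.8, 34.6], [-14.2, 30.4], [-25.6, -44.7], [-53.3, -40.5]]
tcp in stage [ -7.89946513 -36.25655323] tool z yaw-stage 0.0072913668517135405
```

Run:
```python
from h import *
c=dict(np.load("w1c.npz")); im=np.load("w1.npy")
p,M=tool()
for ty in (0,-.0065,-.013):
    for hz in (.0425,.0525):
        P=[p+M@np.array([x,ty,-hz]) for x in (-.011,.011)]+[p+M@np.array([x,ty,hz]) for x in (-.011,.011)]
        print(ty,hz,proj(c,np.array(P)).round(1).tolist())
a=im[220:340,60:180]
b=im[220:340,325:445]
cv2.imwrite("pics/w1f.png",cv2.cvtColor(cv2.convertScaleAbs(np.hstack([cv2.resize(x,(398,480),interpolation=cv2.INTER_CUBIC) if 0 else cv2.resize(x,(390,390),interpolation=cv2.INTER_CUBIC) for x in(a,b)]),alpha=2.5,beta=20),cv2.COLOR_RGB2BGR))
```

```text
0 0.0425 [[162.3, 230.7], [165.5, 272.6], [343.1, 231.1], [339.6, 273.0]]
0 0.0525 [[140.9, 230.7], [144.9, 272.7], [364.5, 231.2], [360.2, 273.1]]
-0.0065 0.0425 [[158.5, 236.4], [161.9, 279.8], [347.0, 236.8], [343.3, 280.2]]
-0.0065 0.0525 [[136.2, 236.4], [140.5, 279.9], [369.3, 236.9], [364.7, 280.3]]
-0.013 0.0425 [[154.4, 242.6], [158.1, 287.6], [351.3, 243.0], [347.3, 288.0]]
-0.013 0.0525 [[131.0, 242.6], [135.7, 287.7], [374.7, 243.1], [369.7, 288.2]]
```

View pics/w1f.png

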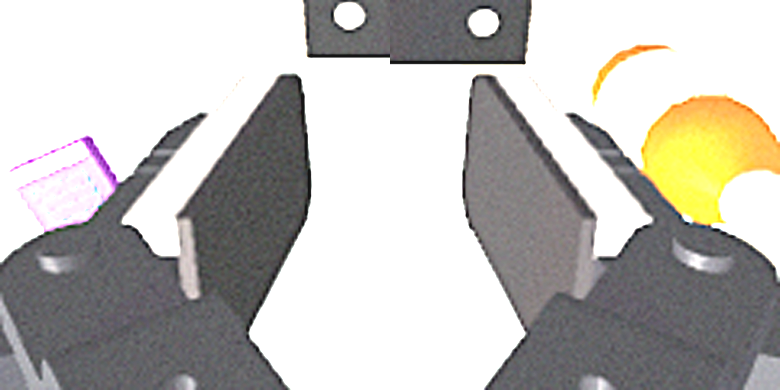

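```bash
cat >> h.py <<'E'
Q=np.array([0.53453782,0.08965379,0.09200035])
def st(q=Q): c,s=np.cos(q[2]),np.sin(q[2]); return np.array([[c,-s,0],[s,c,0],[0,0,1]]),np.array([q[0],q[1],.034])
def units(x,y,z):
    "stage mm (z above plate) -> units"
    Rw,o=st(); p,M=tool(); return (M.T@(Rw@np.array([x,y,z])/1e3+o-p)/.03).round(3)
def where():
    Rw,o=st(); s=manip.sense(); p,M=tool(s); 
    return "tcp stage mm",(Rw.T@(p-o)*1e3).round(2),"yawerr",round(np.arctan2(M[1,2],M[0,2])-Q[2],4),"F",(Rw.T@s["force"]).round(2),"gap",round(s["finger_gap"]*85.4,2),"t",s["t"]
def snap(n,name,f=1.5,crop=None,al=1.0):
    c=manip.get_calibration(n); im=manip.snapshot(n); np.save(name+".npy",im); np.savez(name+"_c.npz",**c)
    a=im if crop is None else im[crop[1]:crop[3],crop[0]:crop[2]]
    cv2.imwrite(f"pics/{name}.png",cv2.cvtColor(cv2.convertScaleAbs(cv2.resize(a,None,fx=f,fy=f,interpolation=cv2.INTER_CUBIC),alpha=al),cv2.COLOR_RGB2BGR)); return c,im
E
python3 - <<'E'
from h import *
print(where()); print(units(-60,-5,20),units(-60,-5,2.5))
E
```

```text
('tcp stage mm', array([ -7.9 , -36.26, 118.41]), 'yawerr', np.float64(0.0073), 'F', array([-0.59,  0.59,  0.71]), 'gap', 85.06, 't', 1.95)
[-1.055  3.282 -1.726] [-1.055  3.865 -1.725]
```

{"fn": "apply_moves", "kwargs": {
  "motion": [
    [0, -1.05, 0, -1.73, 0.04],
    [0, -1.05, 1.0, -1.73, 0.04],
    [0, -1.05, 1.8, -1.73, 0.04],
    [0, -1.05, 2.4, -1.73, 0.04],
    [0, -1.05, 2.9, -1.73, 0.04],
    [0, -1.05, 3.28, -1.73, 0.04],
    [0, -1.05, 3.28, -1.73, 0.04],
    [0, -1.05, 3.28, -1.73, 0.04]
  ],
  "squeeze": 20
}}

```text
t: 2.95
tcp_pos: [0.4762, 0.0796, 0.0544]
tool_rot: [-0.522, 0.476, -0.476, 0.523]
force: [-0.5, -0.3, 0.1]
finger_gap: 0.002
```

Run:
```python
from h import *
print(where()); snap("wrist","w2",1.5); print(units(-60,-5,2.5))
```

```text
('tcp stage mm', array([-59.03,  -4.68,  20.4 ]), 'yawerr', np.float64(0.0007), 'F', array([-0.48, -0.24,  0.14]), 'gap', 0.16, 't', 2.95)
[ 0.013  0.602 -0.036]
```

View pics/w2.png

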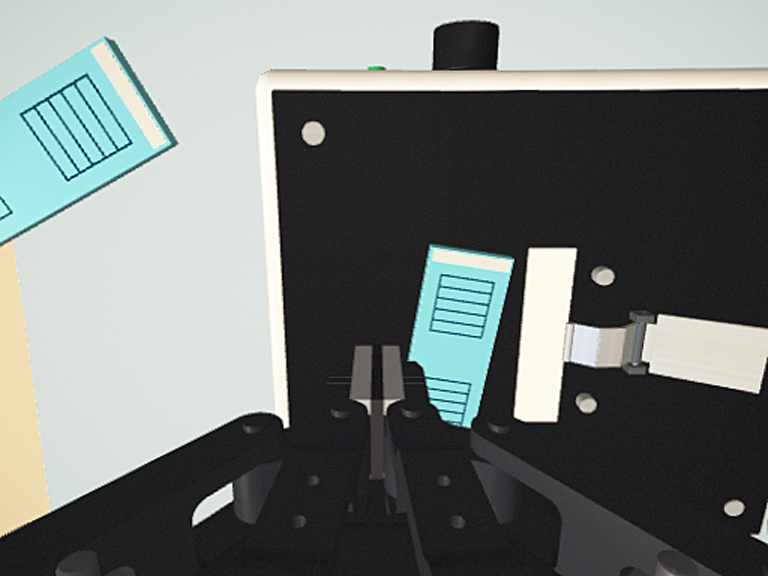

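Run:
```python
from h import *
from scipy.optimize import least_squares
c=dict(np.load("w2_c.npz"));Z=lambda a:(np.array(a,float)+.5)/1.5-.5
Rw,o=st()
def S(u,z): return ((onplane(c,Z(u),.034+z)-o)@Rw*1e3).round(1)[:,:2].tolist()
print("win",S([(528,247),(577,247),(563,422),(515,420)],0))
print("pins",S([(603,275),(586,403)],.0045))
print("slide top corners",S([(430,245),(514,258),(471,428)],.005))
p,M=tool()
for zz in (-.008,-.006,-.004,0,.004,.006,.008): print(zz,(proj(c,p+M@np.array([-.011,0,zz]))*1.5+.25).round(0))
print(S([(355,346),(400,346)],.0204))
```

```text
win [[-8.7, 33.3], [7.8, 33.2], [10.0, -33.5], [-8.0, -32.7]]
pins [[15.6, 24.6], [15.5, -23.0]]
slide top corners [[-42.4, 34.9], [-14.5, 30.6], [-25.4, -33.1]]
-0.008 [[354. 344.]]
-0.006 [[361. 344.]]
-0.004 [[367. 344.]]
0 [[380. 344.]]
0.004 [[393. 344.]]
0.006 [[399. 344.]]
0.008 [[405. 344.]]
[[-66.8, 5.6], [-52.6, 5.6]]
```

{"fn": "apply_moves", "kwargs": {
  "motion": [
    [0, 0, 0, -0.1, 0],
    [0, 0, 0.3, -0.1, 0],
    [0, 0, 0.5, -0.1, 0],
    [0, 0, 0.6, -0.1, 0],
    [0, 0, 0.6, -0.1, 0]
  ]
}}

```text
t: 3.62
tcp_pos: [0.4727, 0.0794, 0.0356]
tool_rot: [0.523, -0.477, 0.476, -0.522]
force: [0.3, -0.5, 0.8]
finger_gap: 0.001
```

Run:
```python
from h import *
print(where());  print(units(-38.5,-5,2.5))
```

```text
('tcp stage mm', array([-62.53,  -4.51,   1.64]), 'yawerr', np.float64(0.0008), 'F', array([ 0.24, -0.47,  0.83]), 'gap', 0.11, 't', 3.625)
[ 0.017 -0.03   0.801]
```

{"fn": "apply_moves", "kwargs": {
  "motion": [
    [0, 0.01, -0.02, 0.1, 0],
    [0, 0.01, -0.02, 0.2, 0],
    [0, 0.01, -0.02, 0.3, 0],
    [0, 0.01, -0.02, 0.4, 0],
    [0, 0.01, -0.02, 0.5, 0],
    [0, 0.01, -0.02, 0.6, 0],
    [0, 0.01, -0.02, 0.7, 0],
    [0, 0.01, -0.02, 0.75, 0],
    [0, 0.01, -0.02, 0.8, 0],
    [0, 0.01, -0.02, 0.8, 0]
  ]
}}

```text
t: 4.88
tcp_pos: [0.497, 0.0813, 0.0367]
tool_rot: [-0.523, 0.476, -0.476, 0.523]
force: [0.5, 1.2, 0.5]
finger_gap: 0.0
```

Run:
```python
from h import *
print(where()); snap("wrist","w3",1.5)
```

```text
('tcp stage mm', array([-38.15,  -4.84,   2.7 ]), 'yawerr', np.float64(0.0009), 'F', array([0.61, 1.15, 0.46]), 'gap', 0.02, 't', 4.875)
```

View pics/w3.png

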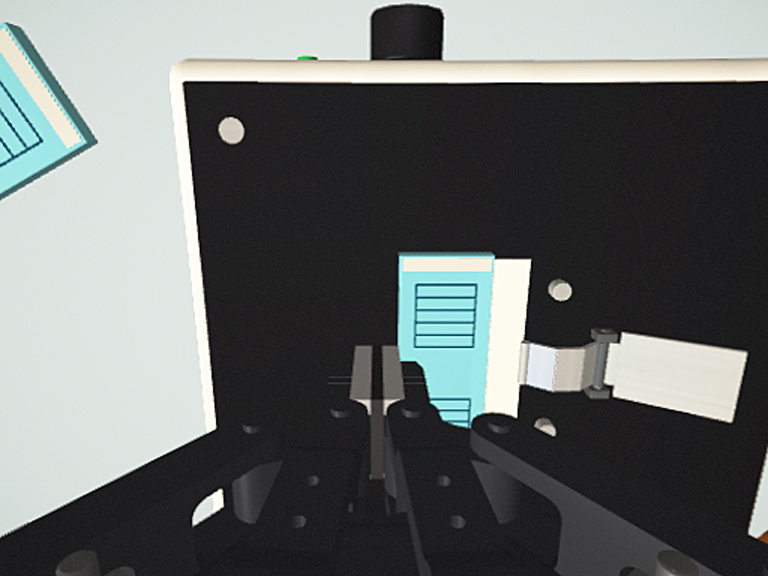

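Run:
```python
from h import *
c=dict(np.load("w3_c.npz"));Z=lambda a:(np.array(a,float)+.5)/1.5-.5
Rw,o=st()
def S(u,z): return ((onplane(c,Z(u),.034+z)-o)@Rw*1e3).round(1)[:,:2].tolist()
print("win",S([(531,260),(518,420)],0)); print("pins",S([(561,290)],.0045))
print("slide top corners",S([(399,257),(493,258),(484,428)],.005))
# centre between fingers at gap 75: push face inner at -36
print(units(-36+37.5,-3,60))
```

```text
win [[7.8, 32.6], [8.2, -22.1]]
pins [[16.1, 24.5]]
slide top corners [[-32.6, 34.6], [-5.0, 34.4], [-4.2, -22.1]]
[-0.059 -1.91   1.326]
```

{"fn": "apply_moves", "kwargs": {
  "motion": [
    [0, 0, 0, -0.15, 0],
    [0, 0, -0.8, -0.15, 0],
    [0, 0, -1.6, -0.15, 0],
    [75, -0.05, -1.9, 0.5, 0.0],
    [75, -0.05, -1.9, 1.34, 0.0],
    [75, -0.05, -1.9, 1.34, 0.0],
    [75, -0.05, -1.9, 1.34, 0.0],
    [75, -0.05, -1.9, 1.34, 0.0],
    [75, -0.05, -1.9, 1.34, 0.0]
  ]
}}

```text
t: 6.05
tcp_pos: [0.5358, 0.0865, 0.0935]
tool_rot: [0.523, -0.477, 0.476, -0.522]
force: [-0.1, 1.1, 1.0]
finger_gap: 0.884
```

Run:
```python
from h import *
print(where()); snap("wrist","w4",1.5,al=1.5); print(units(2,-3,15))
```

```text
('tcp stage mm', array([ 0.95, -3.22, 59.46]), 'yawerr', np.float64(0.0007), 'F', array([0.03, 1.08, 1.  ]), 'gap', 75.53, 't', 6.05)
[-0.008  1.485  0.028]
```

View pics/w4.png

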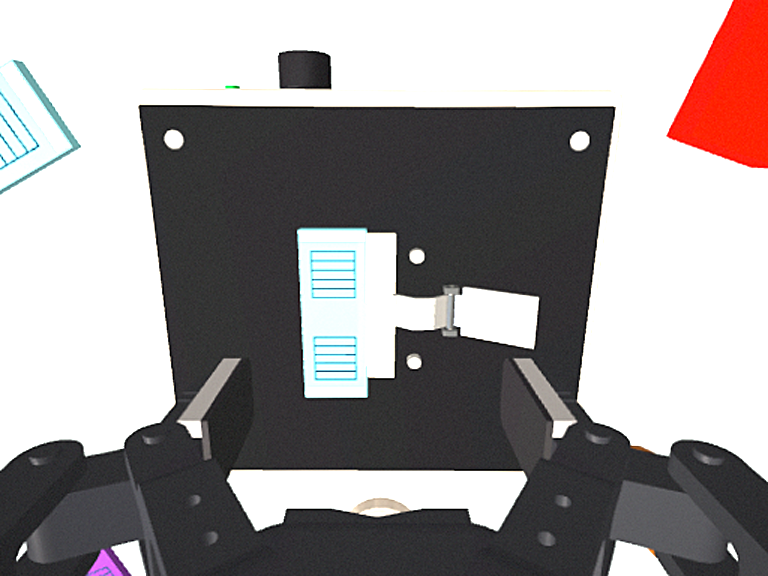

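Run:
```python
from h import *
c=dict(np.load("w4_c.npz"));Z=lambda a:(np.array(a,float)+.5)/1.5-.5
Rw,o=st()
def S(u,z): return ((onplane(c,Z(u),.034+z)-o)@Rw*1e3).round(1)[:,:2].tolist()
print("win",S([(396,233),(395,378)],0)); print("pins",S([(417,255.5),(414,361.5)],.0045))
print("slide top",S([(298,230),(367,230),(368,397),(305,397)],.005))
print("heel end (z18)",S([(539,296),(534,349)],.0185))
print("plate corners",S([(141,107),(614,107)],0))
p,M=tool()
for ty in (-.007,-.009,-.010,-.011,-.012):
  print(ty,[(proj(c,p+M@np.array([-.011,ty,z]))*1.5+.25).round(0).tolist() for z in (-.0377,.0377)])
```

```text
win [[8.0, 32.9], [8.3, -33.6]]
pins [[16.6, 24.3], [16.4, -23.4]]
slide top [[-32.1, 34.9], [-4.0, 35.0], [-3.9, -40.5], [-32.1, -40.5]]
heel end (z18) [[63.7, 11.1], [63.7, -11.3]]
plate corners [[-91.3, 81.7], [91.6, 81.9]]
-0.007 [[[255.0, 353.0]], [[506.0, 353.0]]]
-0.009 [[[253.0, 356.0]], [[508.0, 356.0]]]
-0.01 [[[252.0, 357.0]], [[509.0, 358.0]]]
-0.011 [[[252.0, 359.0]], [[510.0, 359.0]]]
-0.012 [[[251.0, 360.0]], [[511.0, 360.0]]]
```

{"fn": "apply_moves", "kwargs": {
  "motion": [
    [75, 0, 0.7, 0.03, 0],
    [75, 0, 1.4, 0.03, 0],
    [75, 0, 1.8, 0.03, 0],
    [75, 0, 1.95, 0.03, 0],
    [75, 0, 2.0, 0.03, 0],
    [75, 0, 2.0, 0.03, 0]
  ]
}}

```text
t: 6.85
tcp_pos: [0.5377, 0.0866, 0.0341]
tool_rot: [-0.523, 0.476, -0.476, 0.523]
force: [-0.3, 0.1, -0.1]
finger_gap: 0.878
```

Run:
```python
from h import *
print(where()); snap("wrist","w5",1.5,al=1.3); snap("side","s5",6,(190,150,315,245),1.3); print(units(2,-3,-7.5))
```

```text
('tcp stage mm', array([ 2.9 , -3.3 ,  0.11]), 'yawerr', np.float64(0.0009), 'F', array([-0.26,  0.08, -0.05]), 'gap', 74.94, 't', 6.85)
[-0.01   0.256 -0.04 ]
```

View pics/w5.png

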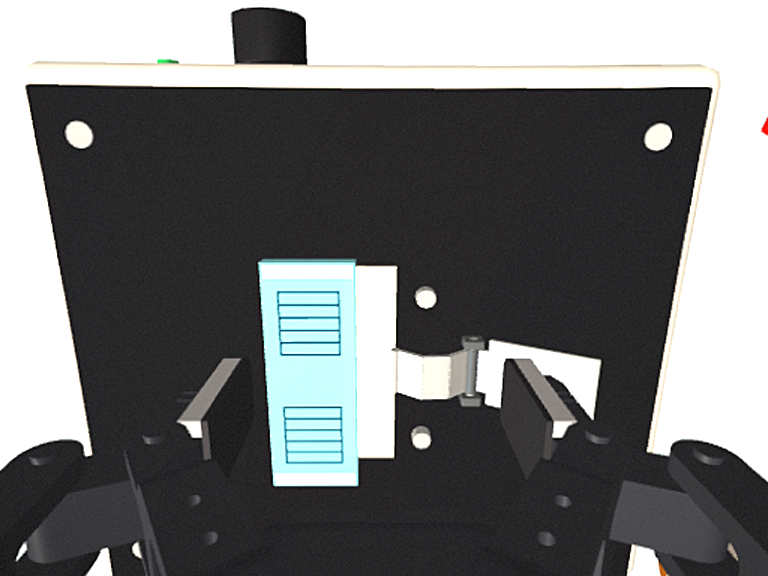

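View pics/s5.png

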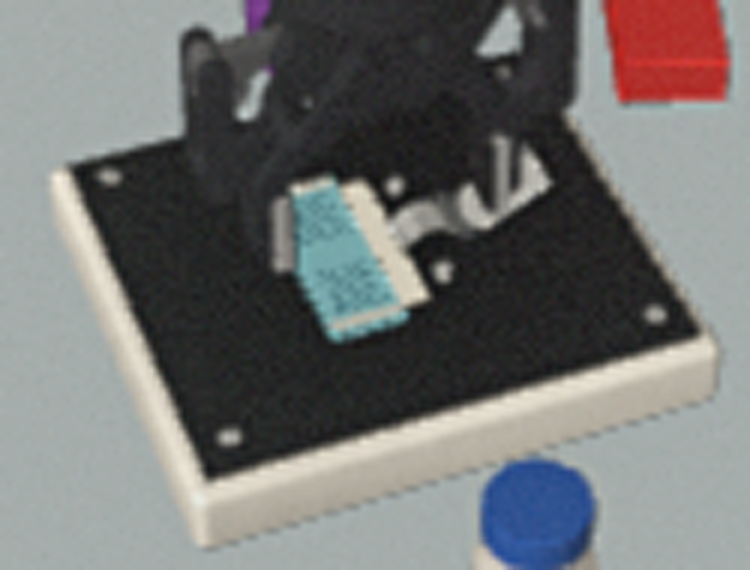

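{"fn": "apply_moves", "kwargs": {
  "motion": [
    [75, 0, 0.05, -0.02, 0],
    [75, 0, 0.1, -0.02, 0],
    [75, 0, 0.14, -0.02, 0],
    [75, 0, 0.14, -0.02, 0]
  ]
}}

```text
t: 7.45
tcp_pos: [0.5381, 0.0865, 0.0298]
tool_rot: [-0.522, 0.476, -0.477, 0.523]
force: [1.7, -0.1, 4.5]
finger_gap: 0.879
```

Run:
```python
from h import *
print(where())
```

```text
('tcp stage mm', array([ 3.26, -3.44, -4.22]), 'yawerr', np.float64(0.0007), 'F', array([ 1.66, -0.25,  4.55]), 'gap', 75.08, 't', 7.45)
```

{"fn": "apply_moves", "kwargs": {
  "motion": [
    [75, 0, 0.04, -0.02, 0],
    [75, 0, 0.07, -0.03, 0],
    [75, 0, 0.1, -0.03, 0],
    [75, 0, 0.1, -0.03, 0]
  ]
}}

```text
t: 7.95
tcp_pos: [0.5372, 0.0864, 0.0267]
tool_rot: [-0.522, 0.476, -0.477, 0.523]
force: [3.7, 0.0, 5.5]
finger_gap: 0.88
```

Run:
```python
from h import *
print(where()); snap("wrist","w6",1.5,al=1.3); snap("side","s6",6,(190,150,315,245),1.5)
```

```text
('tcp stage mm', array([ 2.37, -3.45, -7.27]), 'yawerr', np.float64(0.0007), 'F', array([ 3.67, -0.32,  5.49]), 'gap', 75.14, 't', 7.95)
```

View pics/w6.png

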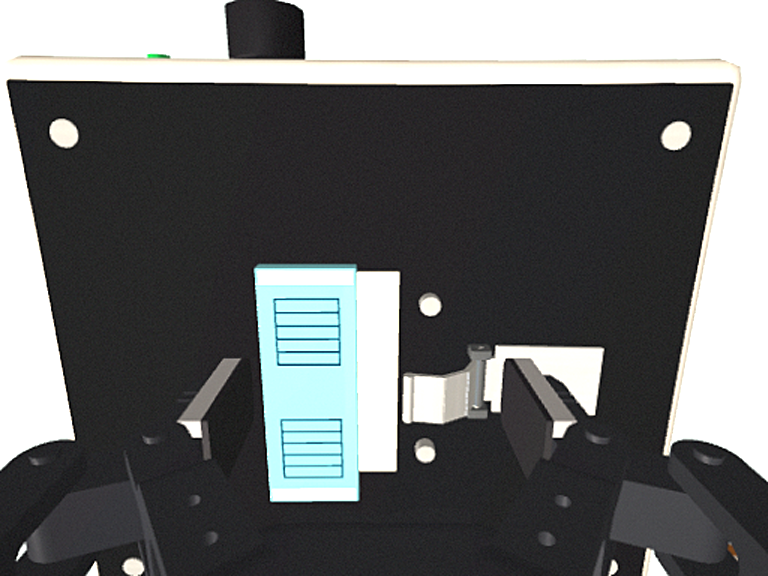

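View pics/s6.png

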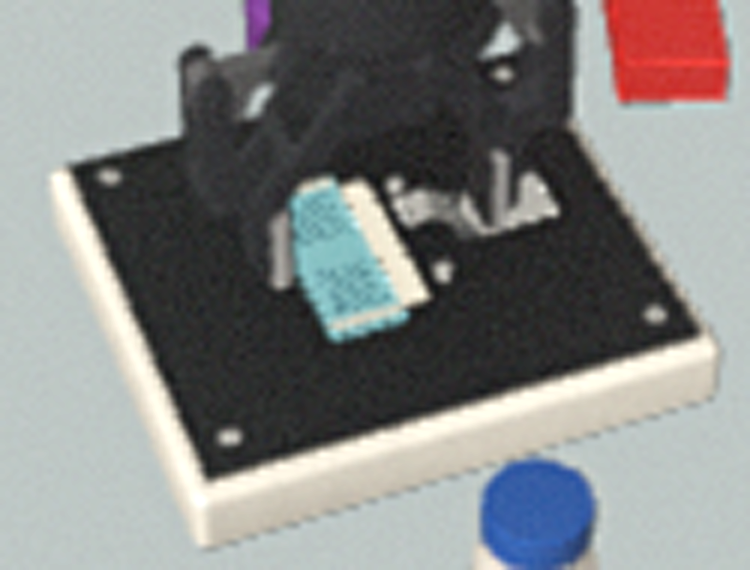

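{"fn": "apply_moves", "kwargs": {
  "motion": [
    [75, 0, 0, 0.08, 0],
    [75, 0, 0, 0.16, 0],
    [75, 0, 0, 0.24, 0],
    [75, 0, 0, 0.32, 0],
    [75, 0, 0, 0.4, 0],
    [75, 0, 0, 0.48, 0],
    [75, 0, 0, 0.52, 0],
    [75, 0, 0, 0.52, 0]
  ]
}}

```text
t: 9.05
tcp_pos: [0.5377, 0.0867, 0.0269]
tool_rot: [0.53, -0.483, 0.469, -0.516]
force: [-19.1, -9.4, 27.3]
finger_gap: 0.877
```

Run:
```python
from h import *
print(where()); snap("wrist","w7",1.5,al=1.3); snap("side","s7",6,(190,150,315,245),1.5)
```

```text
('tcp stage mm', array([ 2.89, -3.26, -7.09]), 'yawerr', np.float64(0.0022), 'F', array([-19.89,  -7.61,  27.31]), 'gap', 74.9, 't', 9.05)
```

View pics/w7.png

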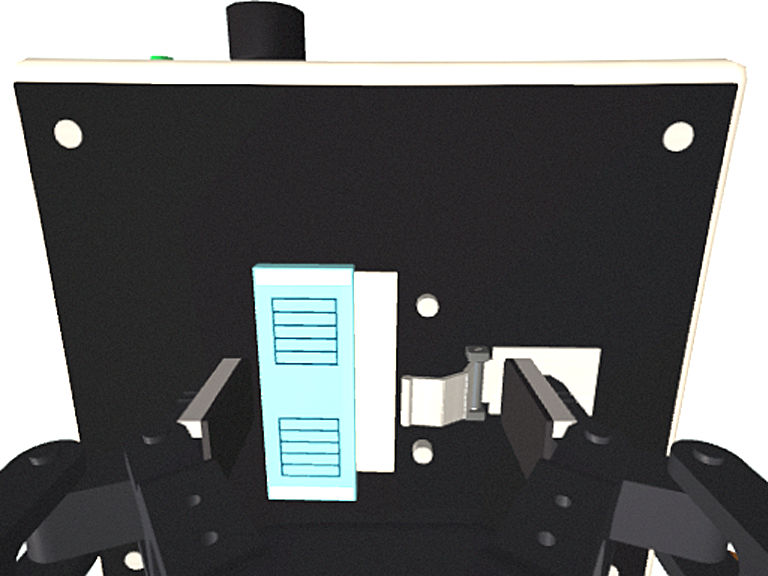

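View pics/s7.png

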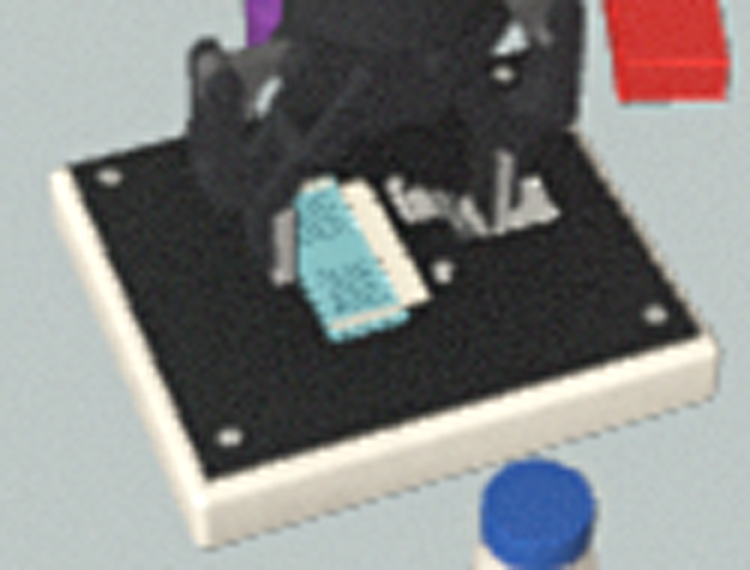

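{"fn": "apply_moves", "kwargs": {
  "motion": [
    [75, 0, -0.02, -0.3, 0],
    [75, 0, -0.04, -0.5, 0],
    [75, 0, -0.04, -0.5, 0],
    [75, 0, -0.04, -0.5, 0]
  ]
}}

```text
t: 9.65
tcp_pos: [0.5356, 0.0864, 0.0275]
tool_rot: [0.523, -0.477, 0.476, -0.522]
force: [0.5, -1.4, 4.9]
finger_gap: 0.88
```

Run:
```python
from h import *
print(where(), manip.sense()["tool_rot"]); snap("wrist","w8",1.5,al=1.3); p,M=tool(); print(M.round(4))
```

```text
('tcp stage mm', array([ 0.73, -3.29, -6.5 ]), 'yawerr', np.float64(0.0009), 'F', array([ 0.41, -1.43,  4.92]), 'gap', 75.17, 't', 9.65) [ 0.5233584  -0.47689084  0.47558059 -0.52200979]
[[ 9.280e-02 -2.700e-03  9.957e-01]
 [-9.957e-01 -2.000e-04  9.280e-02]
 [-1.000e-04 -1.000e+00 -2.700e-03]]
```

{"fn": "apply_moves", "kwargs": {
  "motion": [
    [73.5, 0, -0.015, 0.03, 0],
    [72, 0, -0.03, 0.06, 0],
    [70.5, 0, -0.045, 0.09, 0],
    [69, 0, -0.06, 0.12, 0],
    [68, 0, -0.063, 0.14, 0],
    [68, 0, -0.063, 0.14, 0]
  ]
}}

```text
t: 10.45
tcp_pos: [0.5387, 0.0868, 0.0292]
tool_rot: [0.524, -0.477, 0.475, -0.521]
force: [0.5, -1.4, 6.1]
finger_gap: 0.793
```

Run:
```python
from h import *
print(where()); snap("wrist","w9",1.5,al=1.3); snap("side","s9",6,(190,150,315,245),1.5)
```

```text
('tcp stage mm', array([ 3.87, -3.21, -4.84]), 'yawerr', np.float64(0.0011), 'F', array([ 0.35, -1.46,  6.06]), 'gap', 67.76, 't', 10.45)
```

View pics/w9.png

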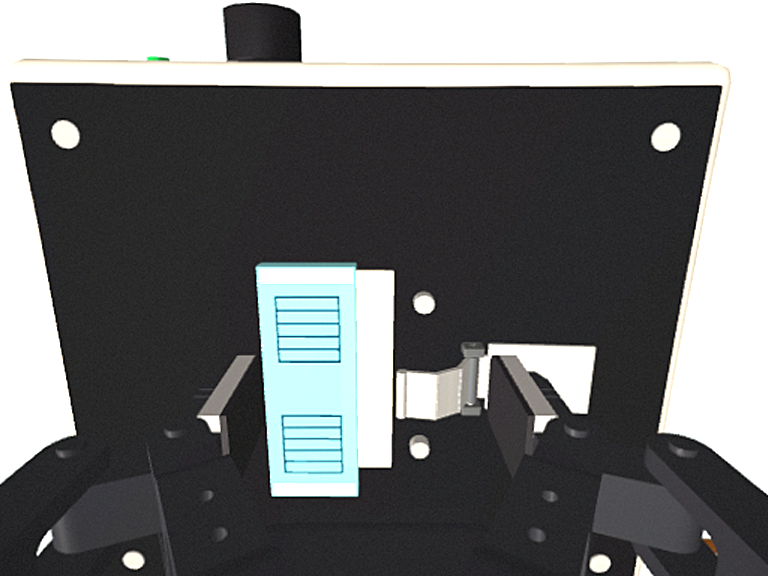

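View pics/s9.png

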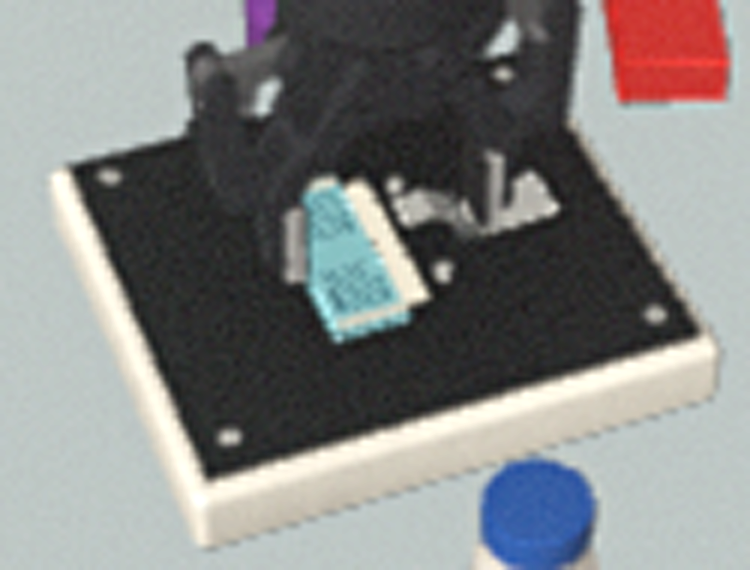

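{"fn": "apply_moves", "kwargs": {
  "motion": [
    [66.5, 0, -0.015, 0.03, 0],
    [65, 0, -0.028, 0.06, 0],
    [63.5, 0, -0.041, 0.09, 0],
    [62, 0, -0.054, 0.12, 0],
    [60.5, 0, -0.066, 0.15, 0],
    [59, 0, -0.077, 0.18, 0],
    [58, 0, -0.084, 0.21, 0],
    [57, 0, -0.09, 0.24, 0],
    [57, 0, -0.09, 0.25, 0]
  ]
}}

```text
t: 11.68
tcp_pos: [0.5441, 0.0874, 0.0315]
tool_rot: [0.525, -0.479, 0.474, -0.52]
force: [-2.8, -2.9, 6.5]
finger_gap: 0.667
```

Run:
```python
from h import *
print(where()); snap("wrist","w10",1.5,al=1.3); snap("side","s10",6,(190,150,315,245),1.5)
```

```text
('tcp stage mm', array([ 9.33, -3.17, -2.48]), 'yawerr', np.float64(0.0014), 'F', array([-3.09, -2.61,  6.52]), 'gap', 56.98, 't', 11.675)
```

View pics/w10.png

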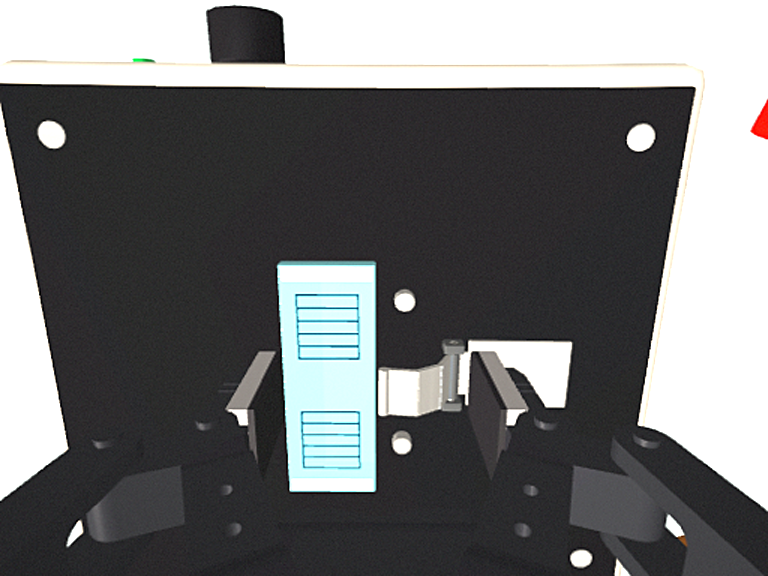

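View pics/s10.png

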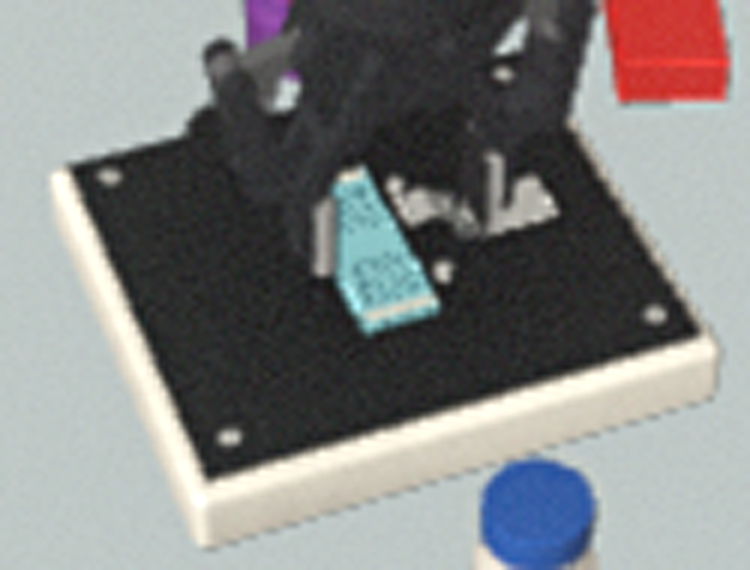

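{"fn": "apply_moves", "kwargs": {
  "motion": [
    [56, 0, -0.01, 0.02, 0],
    [55, 0, -0.018, 0.04, 0],
    [54, 0, -0.026, 0.06, 0],
    [53, 0, -0.034, 0.08, 0],
    [52, 0, -0.04, 0.1, 0],
    [51, 0, -0.045, 0.12, 0],
    [51, 0, -0.045, 0.12, 0]
  ]
}}

```text
t: 12.65
tcp_pos: [0.547, 0.0877, 0.0328]
tool_rot: [0.526, -0.479, 0.473, -0.52]
force: [-4.3, -2.0, 7.8]
finger_gap: 0.596
```

Run:
```python
from h import *
print(where()); snap("wrist","w11",1.5,al=1.3); snap("side","s11",6,(190,150,315,245),1.5)
```

```text
('tcp stage mm', array([12.24, -3.14, -1.24]), 'yawerr', np.float64(0.0013), 'F', array([-4.47, -1.59,  7.82]), 'gap', 50.94, 't', 12.65)
```

View pics/w11.png

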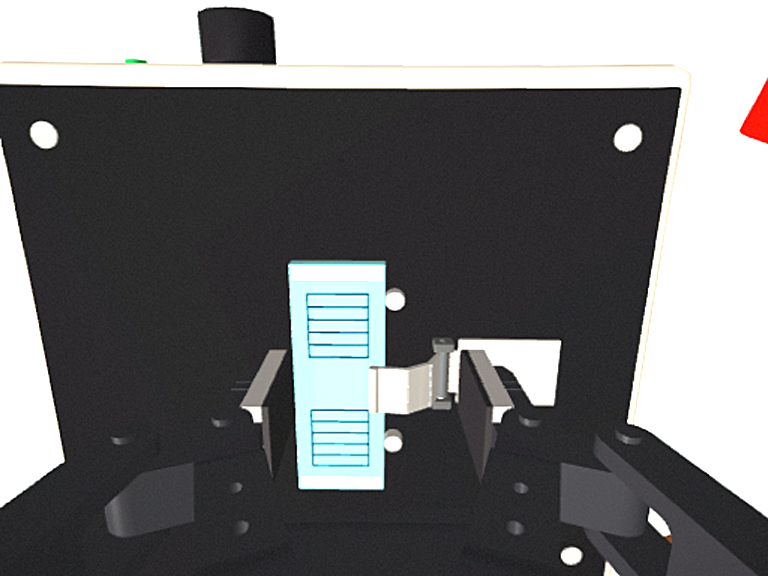

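View pics/s11.png

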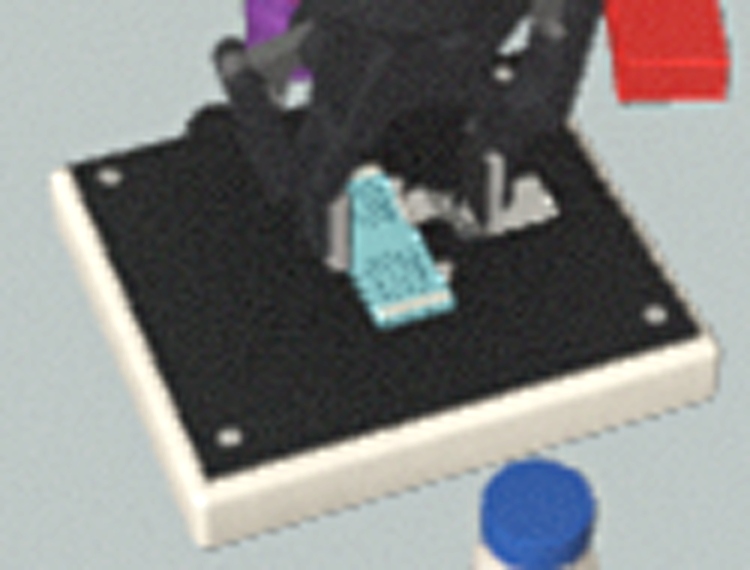

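{"fn": "apply_moves", "kwargs": {
  "motion": [
    [50, 0, -0.008, 0.03, 0],
    [49.5, 0, -0.012, 0.06, 0],
    [49, 0, -0.015, 0.09, 0],
    [49, 0, -0.015, 0.11, 0],
    [49, 0, -0.015, 0.11, 0]
  ]
}}

```text
t: 13.38
tcp_pos: [0.5468, 0.0878, 0.0331]
tool_rot: [0.528, -0.48, 0.471, -0.518]
force: [-8.9, -4.1, 11.7]
finger_gap: 0.573
```

Run:
```python
from h import *
print(where()); snap("wrist","w12",4,(180,160,310,300),1.3); snap("side","s12",6,(190,150,315,245),1.5)
```

```text
('tcp stage mm', array([11.99, -2.96, -0.94]), 'yawerr', np.float64(0.0023), 'F', array([-9.27, -3.26, 11.68]), 'gap', 48.93, 't', 13.375)
```

View pics/w12.png

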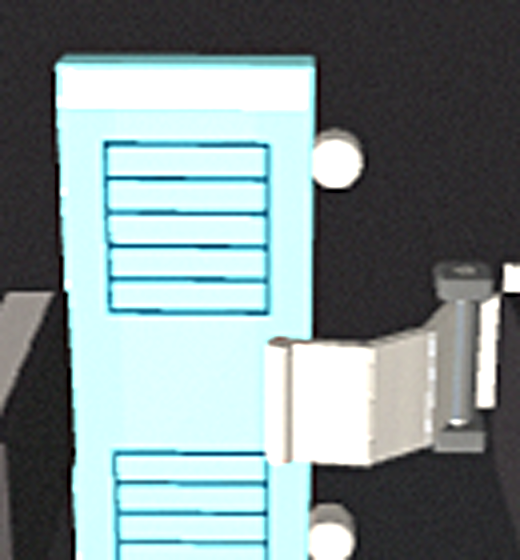

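View pics/s12.png

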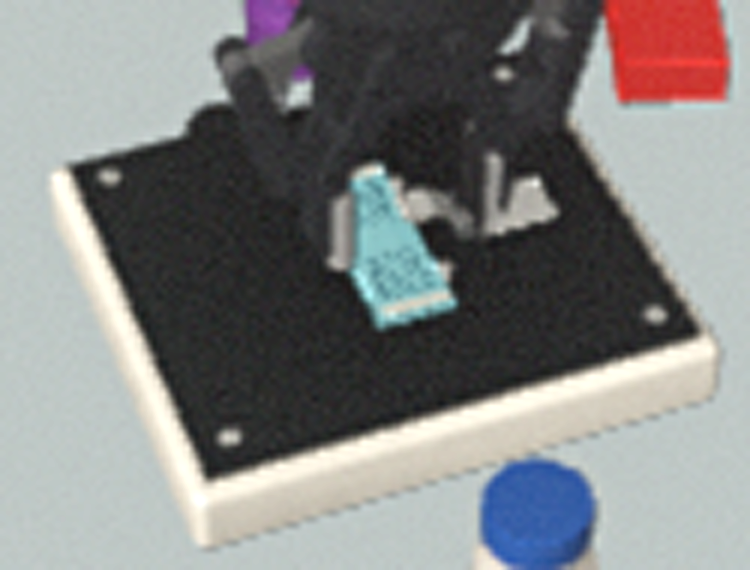

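Run:
```python
from h import *
c=dict(np.load("w12_c.npz"));Z=lambda a:(np.array(a,float)+.5)/4-.5+np.array([180,160])
Rw,o=st()
def S(u,z): return ((onplane(c,Z(u),.034+z)-o)@Rw*1e3).round(2)[:,:2].tolist()
print("pins ctr",S([(338,163),(330,540)],.0045))
print("slide front edge",S([(315.5,68),(313.5,250),(310,500),(308.5,558)],.005))
print("slide rear edge",S([(57,68),(75,500)],.005))
```

```text
pins ctr [[16.96, 24.03], [16.64, -23.41]]
slide front edge [[14.37, 34.91], [14.34, 13.93], [14.19, -17.72], [14.07, -25.57]]
slide rear edge [[-13.58, 34.7], [-13.76, -18.08]]
```

{"fn": "apply_moves", "kwargs": {
  "motion": [
    [50, 0, 0, -0.01, 0],
    [51.5, 0, 0, -0.03, 0],
    [53, 0, 0, -0.05, 0],
    [54, 0, 0, -0.06, 0],
    [54, 0, 0, -0.06, 0]
  ]
}}

```text
t: 14.1
tcp_pos: [0.5484, 0.0883, 0.0329]
tool_rot: [0.525, -0.479, 0.473, -0.52]
force: [-6.2, -1.4, 5.2]
finger_gap: 0.632
```

Run:
```python
from h import *
print(where()); c,im=snap("wrist","w13",4,(160,160,330,300),1.3)
```

```text
('tcp stage mm', array([13.7 , -2.66, -1.12]), 'yawerr', np.float64(0.0013), 'F', array([-6.33, -0.87,  5.15]), 'gap', 53.97, 't', 14.1)
```

View pics/w13.png

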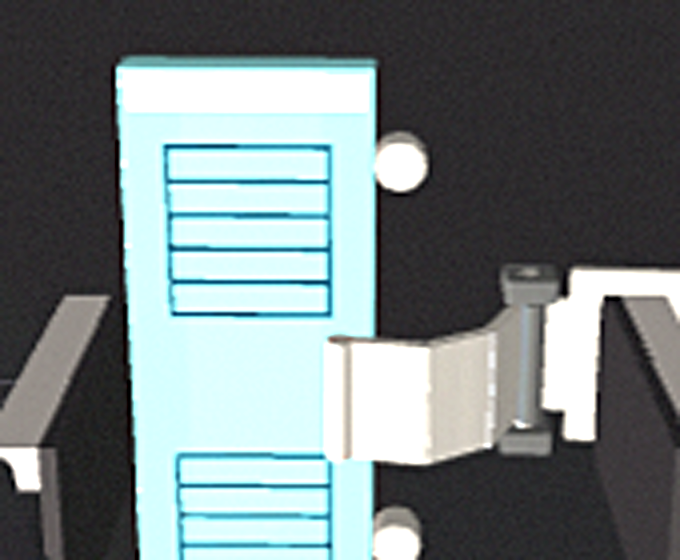

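{"fn": "apply_moves", "kwargs": {
  "motion": [
    [56, 0, 0.01, -0.04, 0],
    [58, 0, 0.02, -0.08, 0],
    [60, 0, 0.03, -0.12, 0],
    [60, 0, 0.03, -0.14, 0],
    [60, 0, 0.03, -0.14, 0]
  ]
}}

```text
t: 14.78
tcp_pos: [0.5499, 0.0879, 0.0333]
tool_rot: [-0.522, 0.476, -0.477, 0.523]
force: [-1.0, 1.6, 2.2]
finger_gap: 0.704
```

Run:
```python
from h import *
print(where()); c,im=snap("wrist","w14",4,(150,160,330,300),1.3)
```

```text
('tcp stage mm', array([15.18, -3.18, -0.66]), 'yawerr', np.float64(0.0009), 'F', array([-0.85,  1.69,  2.17]), 'gap', 60.16, 't', 14.775)
```

View pics/w14.png

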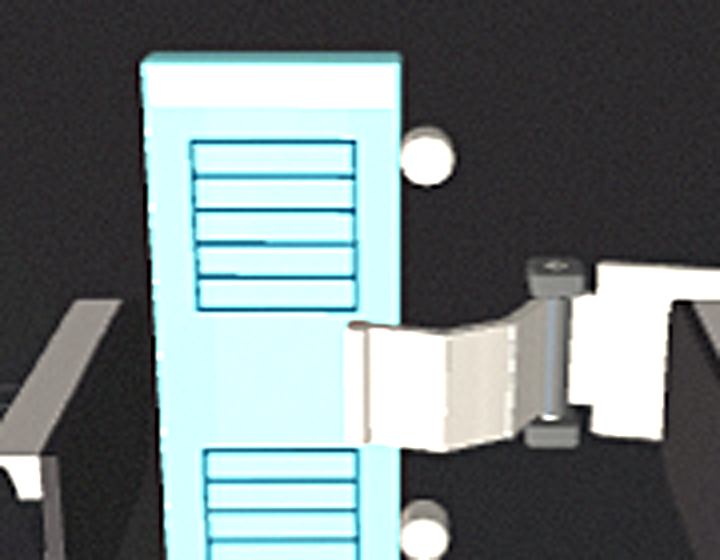

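{"fn": "apply_moves", "kwargs": {
  "motion": [
    [60, 0, -0.04, 0, 0],
    [60, 0, -0.08, 0, 0],
    [60, 0, -0.12, 0, 0],
    [60, 0, -0.16, 0, 0],
    [60, 0, -0.2, 0, 0],
    [60, 0, -0.26, 0, 0],
    [60, 0, -0.35, 0, 0],
    [60, 0, -0.5, 0, 0],
    [60, 0, -0.9, 0, 0],
    [60, 0, -1.4, 0, 0],
    [60, 0, -1.8, 0, 0],
    [60, 0, -1.8, 0, 0]
  ]
}}

```text
t: 16.32
tcp_pos: [0.5503, 0.0877, 0.0888]
tool_rot: [-0.522, 0.475, -0.477, 0.523]
force: [0.3, -0.6, -0.7]
finger_gap: 0.707
```

Run:
```python
from h import *
print(where()); c,im=snap("wrist","w15",1.5,al=1.3);  snap("side","s15",6,(190,150,315,245),1.5)
```

```text
('tcp stage mm', array([15.47, -3.36, 54.76]), 'yawerr', np.float64(0.0009), 'F', array([ 0.29, -0.59, -0.67]), 'gap', 60.34, 't', 16.325)
```

View pics/w15.png

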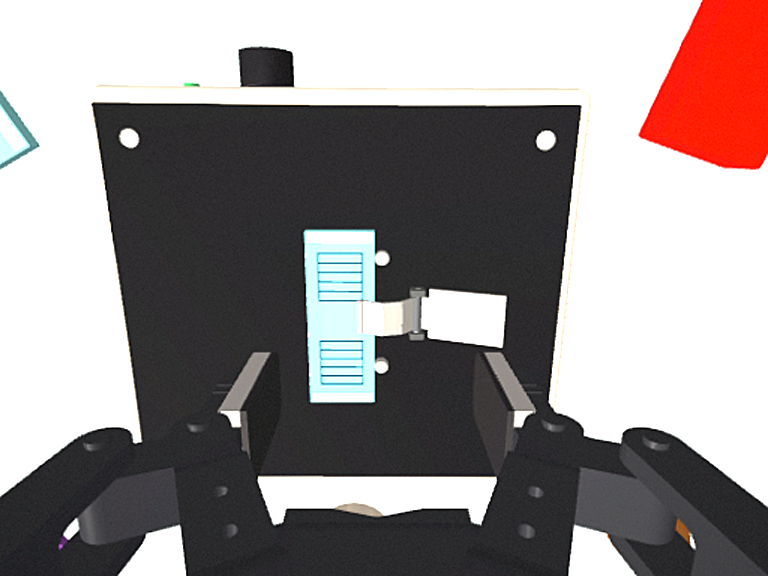

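View pics/s15.png

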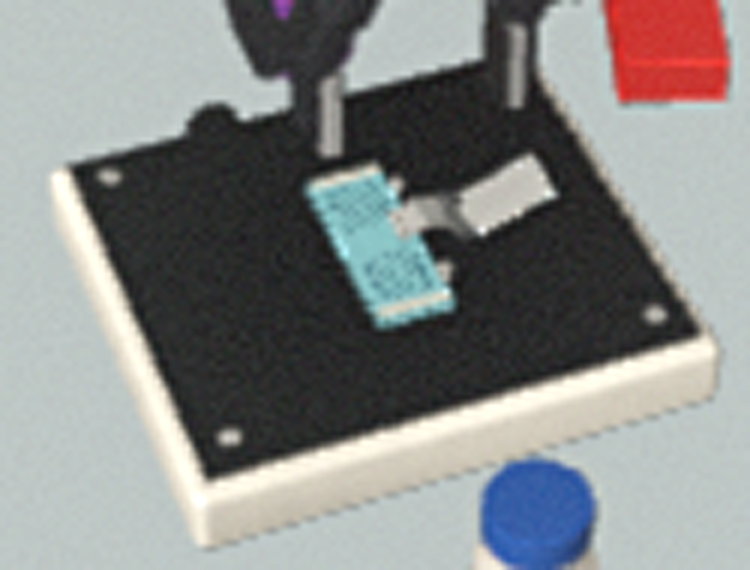

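Clip down on the slide, with the slide against both pins. I'll zoom in to measure the seating.

Run:
```python
from h import *
im=np.load("w15.npy")[145:275,195:290]
cv2.imwrite("pics/w15z.png",cv2.cvtColor(cv2.resize(im,None,fx=4.5,fy=4.5,interpolation=cv2.INTER_CUBIC),cv2.COLOR_RGB2BGR))
```

```text
(no output)
```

View pics/w15z.png

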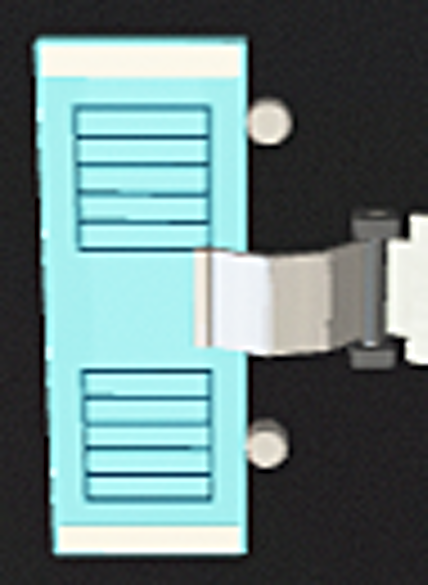

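Run:
```python
from h import *
c=dict(np.load("w15_c.npz"));Z=lambda a:(np.array(a,float)+.5)/4.5-.5+np.array([195,145])
Rw,o=st()
def S(u,z): return ((onplane(c,Z(u),.034+z)-o)@Rw*1e3).round(2)[:,:2].tolist()
print("pins ctr",S([(269.5,122),(267.5,444)],.0045))
print("slide corners",S([(37,42),(247,42),(247,553),(57,553)],.005))
# subpixel edge: front edge column per row in raw
im=np.load("w15.npy").astype(float); g=im[:,:,1]
for name,r0,r1,c0,c1 in [("front",155,164,240,258),("front2",184,196,240,258),("front3",224,234,240,258),("front4",252,264,240,258)]:
    out=[]
    for r in range(r0,r1):
        x=g[r,c0:c1]; th=(x[:3].mean()+x[-3:].mean())/2; k=np.where((x[:-1]>th)&(x[1:]<=th))[0]
        if len(k): k=k[0]; out.append(((c0+k+(x[k]-th)/(x[k]-x[k+1])),r))
    if out:
        P=((onplane(c,out,.039)-o)@Rw*1e3); print(name,P.mean(0)[:2].round(2),len(out))
```

```text
pins ctr [[16.86, 24.16], [16.78, -23.14]]
slide corners [[-13.95, 35.06], [13.83, 35.1], [13.83, -40.26], [-13.94, -40.21]]
front [13.75 32.05] 9
front2 [13.82 13.08] 12
front3 [ 13.79 -12.68] 10
front4 [ 13.75 -33.01] 12
```

Run:
```python
from h import *
Rw,o=st()
for n in ("w12","w13","w14","w15"):
    c=dict(np.load(n+"_c.npz")); g=np.load(n+".npy").astype(float)[:,:,0:3].mean(2)
    res=[]
    for ys in (24,-23.7):
        # sample along stage x at fine steps, top planes
        xs=np.arange(10,24,.1)
        def prof(y,z):
            P=np.c_[xs,np.full(len(xs),y),np.full(len(xs),z)]/1e3@Rw.T+o
            uv=proj(c,P).astype(np.float32); return cv2.remap(g.astype(np.float32),uv[:,0].reshape(1,-1),uv[:,1].reshape(1,-1),cv2.INTER_LINEAR)[0]
        def fall(p,x0):
            th=(p.max()+p.min())/2; k=[i for i in range(len(p)-1) if p[i]>th>=p[i+1] and xs[i]>x0]; return round(xs[k[-1]]+.05,2) if k else None
        yo=ys+7 if ys>0 else ys-7
        e=[fall(prof(yo+d,5),11) for d in (-1,0,1)]
        r=[fall(prof(ys+d,4.5),16) for d in (-1,0,1)]
        res.append((e,r,round(np.nanmean([a for a in r if a])-np.mean([a for a in e if a]),2)))
    print(n,res)
```

```text
w12 [([np.float64(14.25), np.float64(14.15), np.float64(14.25)], [np.float64(19.25), np.float64(19.55), np.float64(19.35)], np.float64(5.17)), ([np.float64(13.95), np.float64(13.95), np.float64(13.95)], [np.float64(19.25), np.float64(19.45), np.float64(19.25)], np.float64(5.37))]
w13 [([np.float64(13.85), np.float64(13.75), np.float64(13.75)], [np.float64(19.25), np.float64(19.55), np.float64(19.35)], np.float64(5.6)), ([np.float64(13.55), np.float64(13.55), np.float64(13.65)], [np.float64(19.25), np.float64(19.35), np.float64(19.25)], np.float64(5.7))]
w14 [([np.float64(13.65), np.float64(13.55), np.float64(13.55)], [np.float64(19.35), np.float64(19.55), np.float64(19.35)], np.float64(5.83)), ([np.float64(13.55), np.float64(13.55), np.float64(13.55)], [np.float64(19.25), np.float64(19.35), np.float64(19.25)], np.float64(5.73))]
w15 [([np.float64(13.75), np.float64(13.75), np.float64(13.75)], [np.float64(19.35), np.float64(19.65), np.float64(19.35)], np.float64(5.7)), ([np.float64(13.75), np.float64(13.75), np.float64(13.75)], [np.float64(19.35), np.float64(19.45), np.float64(19.25)], np.float64(5.6))]
```

Run:
```python
from h import *
for n in("scene","side"):
    a=cv2.imread(f"pics/{n}0.png").astype(int); b=cv2.cvtColor(manip.snapshot(n),cv2.COLOR_RGB2BGR); cv2.imwrite(f"pics/{n}16.png",b)
    d=(np.abs(cv2.blur(a.astype(np.uint8),(3,3)).astype(int)-cv2.blur(b,(3,3)).astype(int)).max(2)>25).astype(np.uint8)*255
    cv2.imwrite(f"pics/{n}d.png",np.hstack([b[:384,:400],cv2.cvtColor(d,cv2.COLOR_GRAY2BGR)[:384,:400]]))
print(where())
```

```text
('tcp stage mm', array([14.11, -3.23, 52.85]), 'yawerr', np.float64(0.0008), 'F', array([0.  , 0.55, 0.22]), 'gap', 59.96, 't', 16.525)
```

View pics/sided.png

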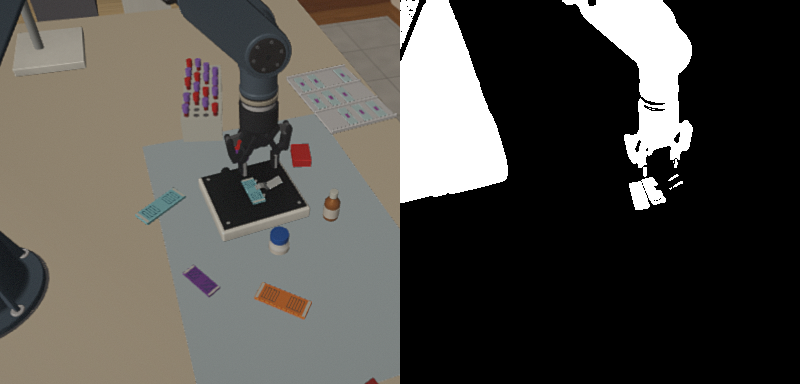

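View pics/scened.png

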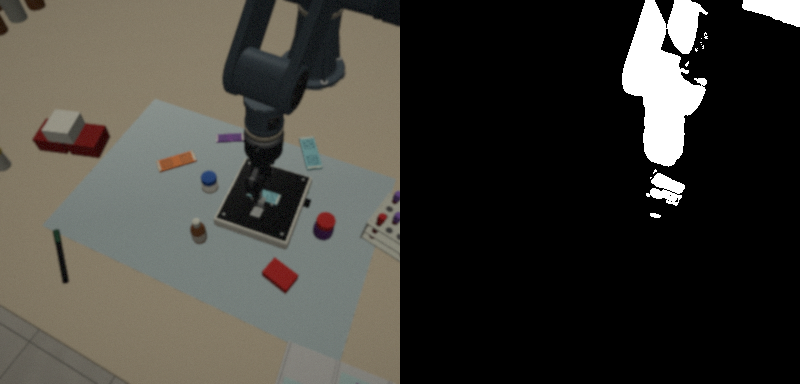

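Only the slide, the clip and the arm differ from the first pictures. The jars, bottle and box have not moved. I'm handing in.

Run:
```python
from h import *
print(manip.sign_off())
```

```text
the job is handed in; nothing more can be done
None
```

The slide is loaded: its long edge rests against both stop pins, the clip nose is down on it, and the job is handed in at about 16.5 s of the 45 s. `sign_off` gives no verdict, so the result below rests on my own measurements.

**What I did**
- **First push:** the slide started 34 mm short and turned 0.15 rad. The open fingers could not span from behind it to the heel, so I first pushed it forward about 15 mm with the fingers shut. That also squared it. It stayed clear of the closed clip.
- **Press and push:** one fingertip then held the heel down while the other pushed the slide under the lifted nose by closing the gripper, until it met the pins.
- **Release:** I drew the pushing finger back, then lifted slowly so the clip came down on the slide.

**What went wrong:** my first try at sliding the whole tool along the heel jammed by friction. The wrist force was about 20 N sideways and 27 N upwards, within the limits, and the slide did not move. I backed off and closed the fingers instead.

**Last checks**
- **Seating:** the slide's front edge measured 13.75–13.83 mm from the middle of the window, and the pins' front faces about 13.8 mm. It was parallel to the pins within 0.1 mm, and its centre was 2.6 mm off in y.
- **Disagreement:** the pictures put the edge about 0.4 mm further forward during the push than after it. The final gap to the pins is therefore zero within a few tenths of a millimetre, not proven exactly.
- **Surroundings:** the side and scene pictures from before and after show only the slide, the clip and the arm changed. The gripper is about 5 cm above the stage and reads no contact force.

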